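# Tip a timber blank into its taped lane and push it up to the stop

## Robot

A 6-joint arm with a two-finger parallel gripper is mounted at the origin on the work surface. World frame = base frame: x ahead of the robot, y to its left, z up, the work surface at z = 0. Lengths are in m, angles in rad, forces in N, time in s.
With the tool pointing down it reaches from about 0.3 to 0.875 m from the base axis. Payload 4.2 kg.
Tool frame: the origin (TCP) lies at the very end of the fingers, on their centre line; the grasp point (between the pads) lies 19 mm behind it (r.hold_point_z is the distance from the TCP to the grasp point, in m); y points along the fingers, x is the direction in which the jaws open and shut, and the axes are right-handed (so a half turn about y gives the same grasp; the last joint's range is limited). The gripper opens to 85 mm and grips with 20 to 120 N. Pads are 22 mm wide; open, the fingers measure 114 mm over their backs; the gripper's body (76 mm by 85 mm) begins 54 mm behind the grasp point. The pads swing forward as they close: fully open they stand 13 mm farther back than shut.
Start: joints at [-1.358, 0.32, 1.565, -0, 1.257, -0.02], TCP at [0.133, -0.56, 0.231] pointing down, gripper open.
Joint ranges: [-3.11, 3.11], [-0.84, 2.01], [0.21, 2.61], [-1.34, 4.49], [0.05, 2.63], [-2.56, 2.56]. Speed limits (rad/s): [2.57, 2.57, 3.14, 3.14, 3.14, 3.14].

## Interface

Orientations are given as a unit quaternion [w, x, y, z].
In Python, from station import r, kin, read_camera, close_job gives the robot as it stands. Calls block until the motion is done:
- r.move_pose(position, orientation): joint-space move of the TCP to a pose.
- r.line_to(position, feed=0.15, ori=None): straight line of the TCP; ori=None keeps the orientation; feed is the mean speed in m/s.
- r.movej(angles): joint-space move.
- r.gripper_to(opening, strength=None): finger opening in m; strength is the grip in N (None keeps the last); returns when the fingers have stopped.
- r.dwell(seconds).
- kin.solve_ik(position, orientation): joint angles nearest the present ones, or None.
- read_camera(name): name is "scene" or "top" or "wrist"; returns a dict with "pixels" (400x640x3 uint8, red, green, blue), "K" (3x3 intrinsics, pixels), "D" ([k1, k2, p1, p2, k3] as OpenCV has them; the pictures are not rectified), "R" (3x3) and "t" (3): a world point X has camera coordinates R X + t. Camera axes: x right, y down, z forward; pixel columns grow to the right and rows downward; lengths in m; the calibration is good to about 2 mm. A picture is of the moment at which its call begins. There is no depth.
A pose or a line that the arm cannot do raises r.Unreachable and nothing moves.
- close_job(): hands the job in, once; it reports no verdict.
Readings, each from a call of its own:
- r.current_clock(): time.
- r.current_joint_positions(): joint angles.
- r.current_joint_velocities(): joint speeds.
- r.current_joint_torque(): joint torques, N m.
- r.current_tool_pos(): TCP position.
- r.current_ee_rot(): TCP orientation.
- r.current_contact_force(): force on the tool from outside, world axes, zero at the start.
- r.current_wrist_torque(): the same for the moment, N m.
- r.current_gripper_width(): finger opening in m.
Only numpy, scipy, OpenCV 4.12 (cv2) and the standard library are available. Lean on these libraries where they do the work, as an engineer would, in place of code of your own. Each camera call takes 0.05 s, during which the arm holds its last target. There are 200 camera calls.

## Task

Two timber blanks stand on end on the fibreboard assembly board. Push the taller one over so that it falls flat inside the taped lane in front of it, then gently push it along the lane until its end is snug and square against the stop bar. Do not pick it up, and leave the shorter blank standing and everything else where it is.

Things in the scene. Friction and masses are not known exactly. Their poses are not given: they have to be found in the camera images.
- jig: Brown fibreboard assembly board fixed flat on the bench, 420 x 380 mm, 9 mm thick (its top is at height 9 mm), elsewhere and turned differently each time. Origin: on the bench surface, midway between the two lanes at their open end. Its x axis runs along both lanes to the stop bar, z up. It spans x -100 to 320 mm, y -190 to 190 mm.
- lane_a (a point): Start of one lane, on its centre line at jig x = 0, y = +90 mm, on the fibreboard's top. Each lane is outlined in flat pale masking tape (no height), 136 mm wide inside the tape, and runs along jig x from the inner edge of the cross tape (here) 255 mm to the stop bar.
- lane_b (a point): The same for the other lane, at jig x = 0, y = -90 mm.
- stop_face (a point): Lower edge of the stop bar's face, midway between the lanes, at jig x = 255 mm. The fixed dark wooden bar lies across the end of both lanes, 30 mm deep, 24 mm high above the fibreboard; its face is square to jig x.
- tall_blank: The taller timber blank, 38 mm thick (own x), 89 wide (own y), 190 long (own z), 0.3 to 0.48 kg, loose. Origin: centre of its first foot end. It stands at the start of either lane, centred 2 to 22 mm inside it, own x along jig x within 4 degrees. Pushed near the top it tips about its front lower edge (balance at 11 degrees) and falls flat 20 to 45 mm short of the stop bar; sliding it flat takes a few newtons.
- tall_blank_mid (a point): Centre of the taller blank, 95 mm from either end.
- tall_blank_head (a point): Centre of the taller blank's upper end, 190 mm from the body origin; this end must finish against the stop bar.
- short_blank: The shorter timber blank, 38 x 89 x 125 mm, same timber, about 0.25 kg, standing on end at the start of the other lane, 180 mm beside the taller one. Origin: centre of its foot, z up. To be left standing.
- pencil: Flat carpenter's pencil, 170 x 14 x 8 mm, lying on the fibreboard between the lanes. Origin: centre of underside. Leave alone.
- tin: Small steel tin, 44 mm across and 32 mm high, on the fibreboard about 50 mm behind the lanes' start, between the lanes. Origin: centre of underside. Leave alone.
- glue: Glue bottle, 60 mm across and 160 mm high, standing on the bench about 210 mm behind the lanes' start. Origin: centre of underside. Leave alone.
- tape_roll: Roll of tape, 100 mm across and 25 mm high, flat on the bench beyond the stop bar. Origin: centre of underside. Leave alone.
- can: Can of wood finish, 86 mm across and 100 mm high, on the bench beyond the stop bar. Origin: centre of underside. Leave alone.
- screwdriver: Screwdriver 200 mm long, lying on the bench about 165 mm behind the lanes' start, roughly across the lanes. Origin: mid-length, on its underside. Leave alone.
There are look-alikes about, which are no part of the job. What is shaped like the tall_blank but turquoise is not meant. Leave any blue look-alike of the short_blank alone.

How it is judged:
On the way:
1. the taller blank has fallen flat inside its taped lane, upper end towards the stop bar (angle between tall_blank's own z axis and vertical between 1.5 and 1.64 rad and height (world z) of tall_blank_mid below 0.034 m and x of tall_blank in the frame of jig above 0 m and x of tall_blank_head in the frame of jig below 0.2575 m and ((y of tall_blank_head in the frame of jig between 0.0665 and 0.1135 m and y of tall_blank in the frame of jig between 0.0665 and 0.1135 m) or (y of tall_blank_head in the frame of jig between -0.1135 and -0.0665 m and y of tall_blank in the frame of jig between -0.1135 and -0.0665 m))), for 0.2 s.
At the end, for the whole second after the job is handed in: The taller blank lies flat and at rest wholly inside a taped lane (between the tapes), its upper end within 6 mm of the stop bar's face and square to it within 3.4 degrees; the shorter blank still stands (all of step 1 and x of tall_blank_head in the frame of jig above 0.249 m and angle between the z axis of tall_blank and the x axis of jig, either way round below 0.06 rad and linear speed of tall_blank below 0.01 m/s and angle between short_blank's own z axis and vertical below 0.05 rad); the robot touches nothing.
It fails at once if the taller blank is lifted off the board (height (world z) of tall_blank_mid above 0.12 m or (angle between tall_blank_mid's own z axis and vertical above 0.9 rad and height (world z) of tall_blank_mid above 0.1 m) or (angle between tall_blank_mid's own z axis and vertical above 1.4 rad and height (world z) of tall_blank_mid above 0.06 m)).
It fails at once if the fingers squeeze or push the taller blank with more than 40 N (contact force between the fingers and tall_blank above 40 N).
It fails at once if the shorter blank is shifted more than 20 mm or tipped (distance of short_blank from where it was at the start of the episode above 0.02 m or angle between short_blank's own z axis and vertical above 0.25 rad).
It fails at once if another thing is moved more than 30 mm (distance of any of pencil, tin, glue, tape_roll, can, screwdriver from where it was at the start of the episode above 0.03 m).
It also fails if it takes over 42 s, if anything falls off the work surface, if the arm or the gripper's body presses on something with over 40 N, if the wrist force passes 120 N, or if a joint passes its speed limit or range.

## Working session

There is one attempt and no reset: what is moved stays moved. The work goes in short steps, each a Python script; the robot and the scene stay as the last script left them, time stands still between calls to the robot, and variables do not carry over. Pictures are saved under pics/ and viewed, about 8 in all and at most 12, crops included, and the job is handed in when it is done.

```bash
mkdir -p pics; ls
python3 - <<'E'
from station import r,kin,read_camera
import cv2,pickle
for n in("scene","top"):
    c=read_camera(n); pickle.dump(c,open(f"{n}.pkl","wb"))
    cv2.imwrite(f"pics/{n}0.png",cv2.resize(c["pixels"][:,:,::-1],(800,500),interpolation=cv2.INTER_CUBIC))
    print(n,c["K"].tolist(),c["D"],(-c["R"].T@c["t"]))
print(r.current_clock(),r.current_ee_rot())
E
```

```text
pics
scene [[505.7162197544471, 0.0, 319.20387094536596], [0.0, 505.7162197544471, 203.2616413036593], [0.0, 0.0, 1.0]] [-0.09971598  0.          0.          0.          0.        ] [ 1.50343786 -0.26458989  0.88553241]
top [[480.1841244447717, 0.0, 315.2350279995234], [0.0, 480.1841244447717, 196.73791545070333], [0.0, 0.0, 1.0]] [0.04920985 0.         0.         0.         0.        ] [0.28196896 0.01147291 1.37573251]
0.1 [ 0.55503325 -0.5543275   0.43900509 -0.43810232]
```

View pics/top0.png

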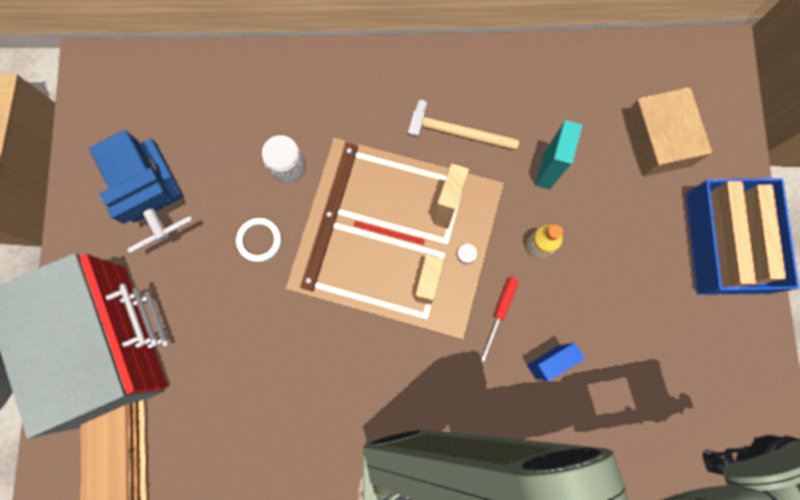

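View pics/scene0.png

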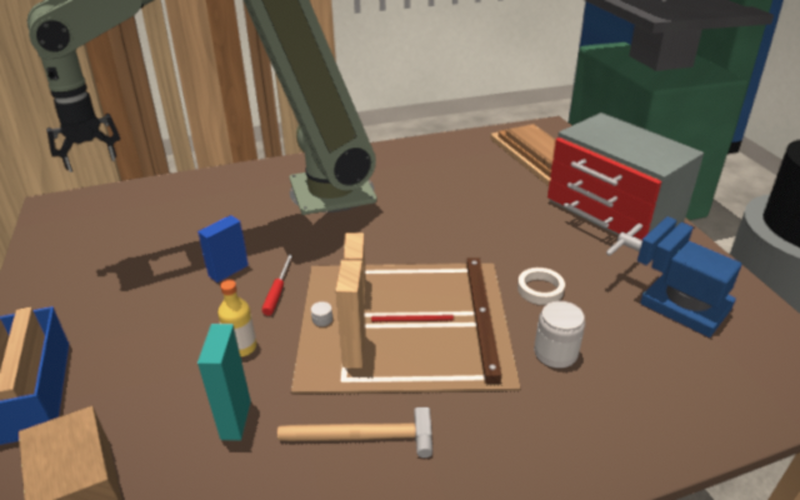

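Top view: tall blank at about (453,190) in the upper lane, short blank at about (428,278) in the lower lane. The scene view confirms which is taller, at (350,310) against (354,250). Look-alikes for the tall blank are the turquoise one (558,155) and the timbers in the blue box (735,230), (768,230). The blue block (556,362) looks like the short one. I'll crop in close on both views.

Run:
```python
import cv2,pickle,numpy as np
t=pickle.load(open("top.pkl","rb"))["pixels"][105:280,225:415,::-1]
s=pickle.load(open("scene.pkl","rb"))["pixels"][180:320,225:425,::-1]
cv2.imwrite("pics/c1.png",cv2.resize(t,None,fx=3.4,fy=3.4,interpolation=cv2.INTER_CUBIC))
cv2.imwrite("pics/c2.png",cv2.resize(s,None,fx=4,fy=4,interpolation=cv2.INTER_CUBIC))
```

```text
(no output)
```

View pics/c1.png

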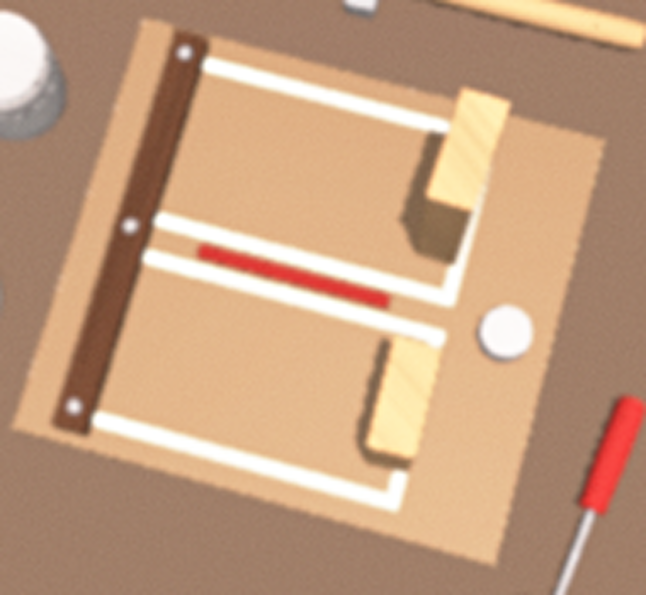

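View pics/c2.png

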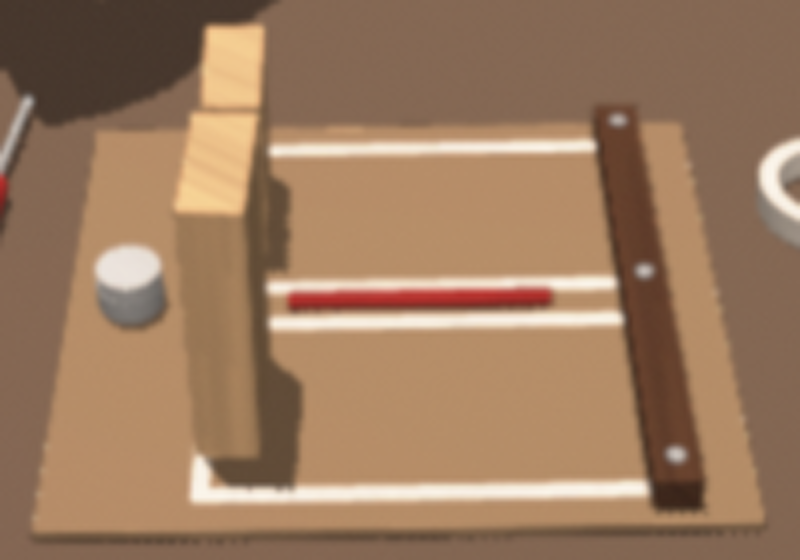

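The crops show the tall blank in the far lane. Its top corners in c1 are (462,88), (510,101), (472,209), (427,195). The board corners there are (142,18), (606,140), (496,564), (14,430).

```bash
cat > h.py <<'E'
import numpy as np,cv2,pickle
from scipy.optimize import least_squares
def px2w(c,uv,z):
    p=cv2.undistortPoints(np.array(uv,float).reshape(-1,1,2),c["K"],np.array(c["D"],float)).reshape(-1,2)
    d=np.c_[p,np.ones(len(p))]@c["R"]; o=-c["R"].T@c["t"]
    return o+d*((z-o[2])/d[:,2])[:,None]
def fit(P,L):
    "yaw,x,y mapping local L to world P"
    f=lambda q:(np.array(L)@np.array([[np.cos(q[0]),np.sin(q[0])],[-np.sin(q[0]),np.cos(q[0])]])+q[1:]-P[:,:2]).ravel()
    s=least_squares(f,[1.5,*P[:,:2].mean(0)]);return s.x,np.abs(s.fun).max()
E
cat > m.py <<'E'
from h import *
t=pickle.load(open("top.pkl","rb"));s=pickle.load(open("scene.pkl","rb"))
T=lambda a:np.array(a)/3.4+[225,105]-.35
S=lambda a:np.array(a)/4+[225,180]-.375
B=[(.32,-.19),(-.1,-.19),(-.1,.19),(.32,.19)]
Pt=px2w(t,T([(142,18),(606,140),(496,564),(14,430)]),.009)
Ps=px2w(s,S([(765,522),(32,532),(97,131),(683,123)]),.009)
for P in(Pt,Ps,):print(fit(P,B))
j,e=fit(np.r_[Pt,Ps],B+B);print("jig",j,e)
np.save("jig.npy",j)
R=np.array([[np.cos(j[0]),-np.sin(j[0])],[np.sin(j[0]),np.cos(j[0])]])
q=[(.019,-.0445),(-.019,-.0445),(-.019,.0445),(.019,.0445)]
def show(n,P):
    f,e=fit(P,q);print(n,"world",f,"err",e,"in jig",(f[1:]-j[1:])@R,"dyaw deg",np.degrees(f[0]-j[0]))
show("tall top",px2w(t,T([(462,88),(510,101),(472,209),(427,195)])[[0,1,2,3]],.199))
show("tall scene",px2w(s,S([(244,213),(176,211),(192,111),(256,116)]),.199))
show("short top",px2w(t,T([(390,334),(440,345),(410,458),(366,445)]),.134))
print("tall foot scene jig",(px2w(s,S([(258,457),(200,452)]),.009)[:,:2]-j[1:])@R)
print("tin",(px2w(t,T([(506,332)]),.041)[:,:2]-j[1:])@R)
E
python3 m.py
```

```text
(array([ 1.28317037,  0.54714237, -0.08096044]), np.float64(0.0011633169388967635))
(array([ 1.27713438,  0.54586316, -0.07959007]), np.float64(0.0010449594439908005))
jig [ 1.28014933  0.5465023  -0.08027564] 0.002001221243874085
tall top world [ 1.22885272  0.63777932 -0.09420428] err 0.0014310587436 in jig [ 0.012813  -0.0914403] dyaw deg -2.939078988094743
tall scene world [ 1.23341454  0.63631002 -0.09429195] err 0.001972228167089418 in jig [ 0.01230795 -0.09005775] dyaw deg -2.6777057337915036
short top world [ 1.30952514  0.46151816 -0.04278585] err 0.0017683422716174985 in jig [0.01156333 0.09216332] dyaw deg 1.6831098919597554
tall foot scene jig [[ 0.02760606 -0.13184419]
 [-0.00703928 -0.12717027]]
tin [[-0.0579242   0.00373929]]
```

```bash
cat >> h.py <<'E'
from scipy.spatial.transform import Rotation as Ro
j=np.load("jig.npy"); c_,s_=np.cos(j[0]),np.sin(j[0])
def W(x,y,z): return [float(j[1]+c_*x-s_*y),float(j[2]+s_*x+c_*y),float(z)]
def quat(sg):
    X=sg*np.array([-s_,c_,0]);Y=np.array([0,0,-1.]);q=Ro.from_matrix(np.c_[X,Y,np.cross(X,Y)]).as_quat()
    return [float(v) for v in q[[3,0,1,2]]]
def J(p):
    d=np.array(p)[:2]-j[1:];return c_*d[0]+s_*d[1],-s_*d[0]+c_*d[1],p[2]
def snap(read_camera,n,f,box,k):
    c=read_camera(n);x0,x1,y0,y1=box;pickle.dump(c,open(f"{f}.pkl","wb"))
    cv2.imwrite(f"pics/{f}.png",cv2.resize(c["pixels"][y0:y1,x0:x1,::-1],None,fx=k,fy=k,interpolation=cv2.INTER_CUBIC))
E
python3 - <<'E'
from h import *
from station import r,kin,read_camera
for sg in(1,-1):
    for p in((-.065,-.09,.28),(-.065,-.09,.165),(.03,-.09,.165),(.06,-.09,.018)):
        a=kin.solve_ik(W(*p),quat(sg));print(sg,p,W(*p),None if a is None else np.round(a,2))
E
```

```text
1 (-0.065, -0.09, 0.28) [0.6141003884726968, -0.16834094632133484, 0.28] None
1 (-0.065, -0.09, 0.165) [0.6141003884726968, -0.16834094632133484, 0.165] None
1 (0.03, -0.09, 0.165) [0.6413247426622594, -0.07732537326396599, 0.165] None
1 (0.06, -0.09, 0.018) [0.6499219071431738, -0.048583613351112664, 0.018] None
-1 (-0.065, -0.09, 0.28) [0.6141003884726968, -0.16834094632133484, 0.28] [-0.29  0.4   1.33 -0.    1.42  0.01]
-1 (-0.065, -0.09, 0.165) [0.6141003884726968, -0.16834094632133484, 0.165] [-0.29  0.46  1.51 -0.    1.17  0.01]
-1 (0.03, -0.09, 0.165) [0.6413247426622594, -0.07732537326396599, 0.165] [-0.14  0.47  1.49 -0.    1.18  0.15]
-1 (0.06, -0.09, 0.018) [0.6499219071431738, -0.048583613351112664, 0.018] [-0.09  0.62  1.64 -0.    0.88  0.2 ]
```

Run:
```python
from h import *
from station import r,kin,read_camera
r.gripper_to(.045,20)
r.move_pose(W(-.065,-.091,.28),quat(-1))
r.line_to(W(-.065,-.091,.168),.12)
x=-.022;r.line_to(W(x,-.091,.168),.08)
while x<.026:
    x+=.008;r.line_to(W(x,-.091,.168),.05);print(round(x,3),np.round(r.current_contact_force(),1))
r.dwell(.6)
r.line_to(W(-.05,-.091,.168),.15)
print(r.current_clock())
snap(read_camera,"scene","f1",(225,425,180,320),4)
```

```text
-0.014 [ 0.1 -0.5 -0.3]
-0.006 [-0.5 -0.2 -0.2]
0.002 [-0.   0.2 -0.2]
0.01 [ 0.2 -0.6 -0. ]
0.018 [1.  0.2 0.4]
0.026 [-0.3 -0.4 -0.3]
7.6833
```

View pics/f1.png

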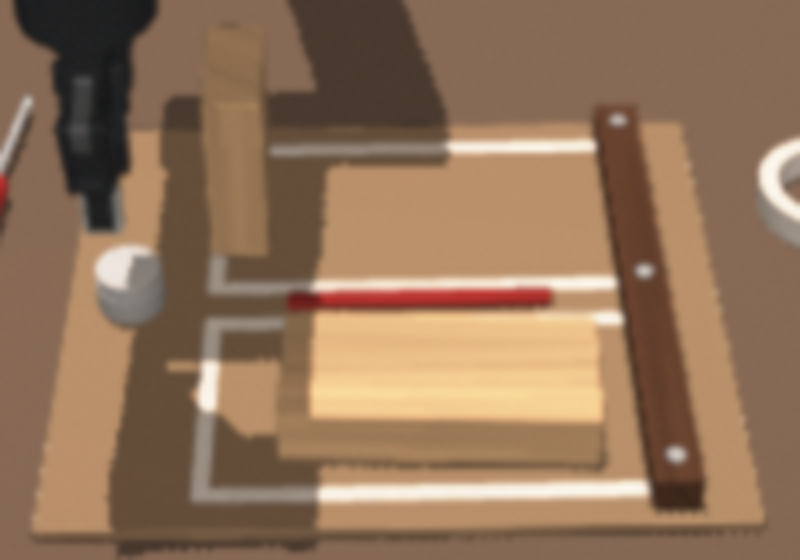

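The blank has fallen flat in its lane with its head towards the stop. Its top-face corners are near (600,317), (602,420), (281,418) and (288,309). The short blank still stands at (235,140). Next I'll measure the pose and push.

```bash
cat > m2.py <<'E'
from h import *
def meas(f,pts,z=.047):
    P=px2w(pickle.load(open(f+".pkl","rb")),np.array(pts)/4+[225,180]-.375,z)
    L=[(.095,-.0445),(-.095,-.0445),(-.095,.0445),(.095,.0445)]
    q,e=fit(P,L); print("corners jig",[np.round(J(p)[:2],4).tolist() for p in P]); m=J([q[1],q[2],0])
    print("mid jig",np.round(m,4),"dyaw",np.degrees(q[0]-j[0]),"err",e,"head x",m[0]+.095)
E
python3 - <<'E'
from m2 import *
meas("f1",[(602,420),(281,418),(288,309),(600,317)])
E
```

```text
corners jig [[0.2281, -0.1434], [0.0429, -0.1375], [0.0447, -0.044], [0.2356, -0.0558]]
mid jig [ 0.1378 -0.0952  0.    ] dyaw -2.73085576493137 err 0.002920749110305154 head x 0.2328268394586018
```

Run:
```python
from h import *
from station import r,kin,read_camera
y=-.0915
r.line_to(W(-.02,y,.168),.15)
r.line_to(W(-.02,y,.02),.12)
r.line_to(W(.024,y,.02),.08)
x=.024;d=np.array([c_,s_]);n=0
while x<.060:
    st=.002 if x<.046 else .001
    x+=st;r.line_to(W(x,y,.02),.02)
    f=-np.array(r.current_contact_force())[:2]@d; print(round(x,3),round(f,1),end=" | ")
    if f>12:break
print(r.current_clock(),J(r.current_tool_pos()))
r.dwell(.3);print(r.current_contact_force())
snap(read_camera,"scene","f2",(225,425,180,320),4)
```

```text
0.026 0.0 | 0.028 -0.1 | 0.03 0.9 | 0.032 3.0 | 0.034 1.2 | 0.036 1.2 | 0.038 1.3 | 0.04 1.5 | 0.042 0.8 | 0.044 0.7 | 0.046 1.2 | 0.047 1.4 | 0.048 1.6 | 0.049 2.4 | 0.05 2.3 | 0.051 2.0 | 0.052 1.7 | 0.053 2.9 | 0.054 2.4 | 0.055 5.5 | 0.056 9.2 | 0.057 11.8 | 0.058 13.4 | 15.9167 (np.float64(0.05415153419623557), np.float64(-0.09135137475868489), np.float64(0.020047462458055467))
[ -3.4780601  -14.33294798   1.09336664]
```

View pics/f2.png

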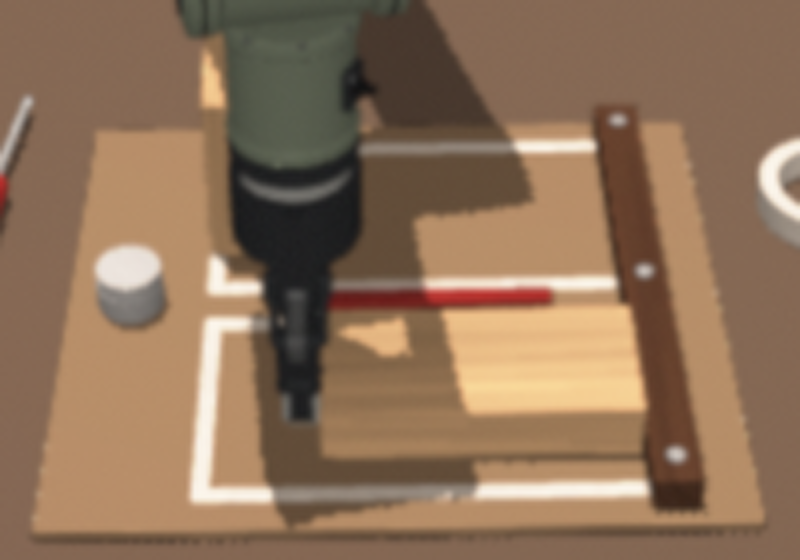

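The head has reached the bar at about (640,360): force rose at the predicted travel, and the end looks parallel to the bar. I'll back off straight, rise, move clear and check.

Run:
```python
from h import *
from station import r,kin,read_camera
y=-.0915
r.line_to(W(-.02,y,.02),.1)
r.line_to(W(-.02,y,.25),.2)
r.movej([-1.358,.32,1.565,0,1.257,-.02])
print(r.current_clock(),r.current_contact_force())
snap(read_camera,"scene","f3",(225,425,180,320),4)
snap(read_camera,"top","f4",(225,415,105,280),3.4)
```

```text
20.85 [-0.13739957 -0.44787072  0.76792306]
```

View pics/f3.png

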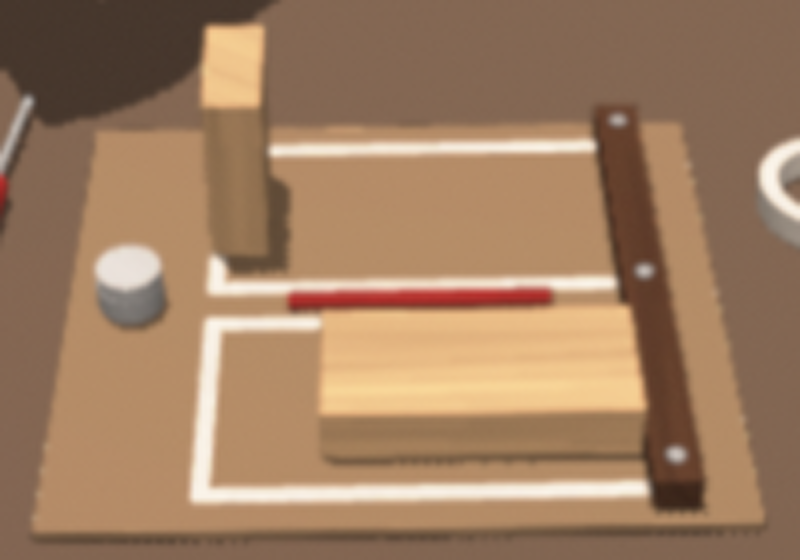

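View pics/f4.png

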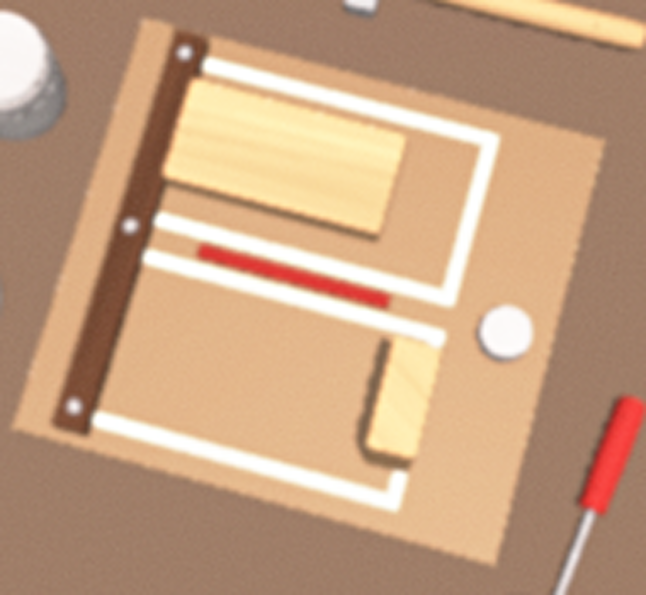

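Both views show the blank lying inside the lane with its head against the bar. In the top view its corners are (193,79), (406,132), (380,238) and (163,178). The short blank and the other items look unmoved. I'll check the numbers next.

Run:
```python
from m2 import *
meas("f3",[(644,412),(320,414),(322,309),(632,306)])
T=np.array([(193,79),(406,132),(380,238),(163,178)])/3.4+[225,105]-.35
P=px2w(pickle.load(open("f4.pkl","rb")),T,.047)
q,e=fit(P,[(.095,-.0445),(-.095,-.0445),(-.095,.0445),(.095,.0445)])
m=J([*q[1:],0]);print([np.round(J(p)[:2],4).tolist() for p in P],m,np.degrees(q[0]-j[0]),e,"head",m[0]+.095)
```

```text
corners jig [[0.2531, -0.1376], [0.0654, -0.1347], [0.0656, -0.0444], [0.2563, -0.0463]]
mid jig [ 0.1601 -0.0908  0.    ] dyaw -0.7800520199521964 err 0.0016185873384229055 head x 0.25510067071663844
[[0.2542, -0.1358], [0.0668, -0.139], [0.0636, -0.0441], [0.2537, -0.0451]] (np.float64(0.15956572084790882), np.float64(-0.09101779351097782), 0) 0.4809549818091796 0.00324442583115514 head 0.25456572084790885
```

Head at x ≈ 255 mm, yaw within 1°, y ≈ -91 mm, so everything is within tolerance.

```bash
python3 -c "
from station import close_job
print(close_job())"
```

```text
the job is handed in; nothing more can be done
None
```

I pushed the taller blank over with two fingers near its top, and it fell flat inside its lane, about 22 mm short of the stop bar. I then slid it along by its foot end with about 1–3 N. When it met the bar I stopped at about 13 N, rising to about 15 N while held. I withdrew the arm to its start pose and handed the job in; the last clock reading before that was 20.9 s of the 42 s.

| Last check | Scene camera | Top camera | Needed |
|---|---|---|---|
| Head position along the lane (bar face at 255 mm) | 255.1 mm | 254.6 mm | 249–257.5 mm |
| Angle to the lane | -0.8° | +0.5° | within 3.4° |
| Middle of the blank across the lane | -90.8 mm | -91.0 mm | foot and head each -113.5 to -66.5 mm |

The two cameras disagree slightly on the angle, but both are well inside the limit. In the final close-ups, the short blank was still standing. The pencil and tin looked unmoved, as did the parts of the screwdriver, can and tape roll in view. I did not check the glue bottle in the final pictures, as it was outside the crops. None of the checks failed.

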